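# Dry run of a lug weld with the fingertips

## Robot

A 6-joint arm with a two-finger parallel gripper is mounted at the origin on the work surface. World frame = base frame: x ahead of the robot, y to its left, z up, the work surface at z = 0. Lengths are in m, angles in rad, forces in N, time in s.
With the tool pointing down it reaches from about 0.325 to 0.85 m from the base axis. Payload 15.5 kg.
Tool frame: the origin (TCP) lies at the very end of the fingers, on their centre line; the grasp point (between the pads) lies manip.grip_point_offset behind it (manip.grip_point_offset is the distance from the TCP to the grasp point, in m); z points along the fingers, y is the line along which they close (so a half turn about z gives the same grasp; the last joint's range is limited). The gripper opens to 91 mm and grips with 3 to 60 N. Pads are 32 mm wide; open, the fingers measure 118 mm over their backs; the gripper's body (76 mm by 178 mm) begins 60 mm behind the grasp point.
Start: joints at [-0.096, 0.494, 1.345, -0, 1.302, -0.096], TCP at [0.625, 0, 0.214] pointing down, gripper open.
Joint ranges: [-2.91, 2.91], [-0.82, 2.16], [0.22, 2.67], [-1.22, 4.37], [0.12, 2.79], [-3.08, 3.08]. Speed limits (rad/s): [1.89, 1.89, 2.57, 3.01, 3.01, 3.01].

## Interface

Orientations are given as a unit quaternion [x, y, z, w].
In Python, from station import manip gives the robot as it stands.
- The arm moves only by the tool send_rows, never from a script. Its argument "rows" is a list of rows, each a list of 5 numbers: the shift along the tool's x, y, z in units of 25 mm (1.0 is 25 mm), then the turn about the tool's z in units of 6 degrees (1.0 is 6 degrees), then the finger opening in mm, from 0 to 91.2. In form: [[tx, ty, tz, yaw, grip], ...]. A call has 1 to 12 rows; each row is the pose to reach, as a shift and turn from the pose commanded when the call began, along the tool's axes at that moment; what a row does not reach only later rows make up. A row lasts 1/10 s, in which the tool goes at most 50 mm and 8.59 degrees, less where a joint would pass 70% of its speed; a pose out of reach is approached as far as the arm can. A call with a gripper value outside its range is refused whole. The fingers move at their own pace and stop on an object; "grip_force" is the grip in N (left out, the last holds). Time passes only in rows, so rows that repeat a pose let the fingers close. It gives the time, the measured TCP pose, the force, the opening and the grip force at its end, in the units of the state.
- manip.read_state(): the state, without advancing time (a new reading comes with each control period).
- manip.capture(name): name is "scene" or "side" or "wrist"; returns the picture (384x512x3 uint8, red, green, blue); there is no depth.
- manip.camera_info(name): a dict with "intrinsics" (3x3 intrinsics, pixels), "xyz" and "rotation" of the camera in the world. Camera axes: x right, y down, z forward; pixel columns grow to the right and rows downward; lengths in m; the calibration is good to about 2 mm. A picture is of the moment at which its call begins: read the wrist's pose just before it. camera_info takes no time and is no camera call; for the wrist camera it gives the pose at the moment of the call.
- manip.close_job(): hands the job in; it is judged then, once.
Trained networks look in the newest picture that a camera, given by its name, has taken for a name from the list of things; names that differ only in an ending like _2 or _b are one class to them, and where a whole thing is asked for, a point or a joint stands for the part that bears it (a point fixed in the world has none). Each returns a list of dicts, best first, with "conf" (0 to 1); they miss things now and then, are a little off and sometimes report something else, mostly with a low value. They report only what shows in the picture. A call takes as long as a camera call.
- manip.look_for(camera, name): "box" ([left, top, right, bottom] in pixels, round what is visible of it).
- manip.cut_out(camera, name): "region" (384x512 bool, what is visible of it) and "box" ([left, top, right, bottom] in pixels, round what is visible of it).
- manip.tip_of(camera, name): "point" ([row, column] in pixels: a listed point, or the origin of a listed thing).
The state is a dict: "time_s": time; "joints": joint angles; "qvel": joint speeds; "joint_torque": joint torques, N m; "ee_pos": TCP position; "tcp_rot": TCP orientation; "contact_force": force on the tool from outside, world axes, zero at the start; "torque": the same for the moment, N m; "grip_width": finger opening in m; "grasp_force": force on a finger pad.
Only numpy, scipy, OpenCV 4.12 (cv2) and the standard library are available. Lean on these libraries where they do the work, as an engineer would, in place of code of your own. Each camera call takes 0.05 s, during which the arm holds its last target. There are 200 camera calls.

## Task

Before the laser is fired, dry-run the weld around the round-nosed lug plate on the turntable: with the closed fingertips pointing straight down, about 10 mm above the lug plate's upper face, follow its edge clockwise as seen from above, from the square corner where that run begins, along the straight side, round the nose and back along the other side to the other square corner (not across the square end). Touch nothing on the positioner and leave the loose things lying where they are; at the end raise the fingertips at least 100 mm above the lug plate.

Things in the scene. Friction and masses are not known exactly. Their poses are not given: they have to be found in the camera images.
- lug (a point): Bright steel lug plate, 6 mm thick, 120 x 90 mm, tacked flat on the dark base plate, at any angle. One end is a half-round nose (radius 45 mm), the other cut square. Point: centre of the nose's half circle, on the lug's upper face. z up; x towards the nose: its tip at x +45 mm, the square end at x -75 mm, the straight sides at y +45 and -45 mm. A fixed bush, 36 mm wide, 6 mm high, surrounds the point.
- weld_start (a point): The square corner of the lug plate where the clockwise run begins: upper edge of the corner at x -75, y +45 mm in the axes of lug. Same axes.
- weld_end (a point): The square corner of the lug plate where the clockwise run ends: upper edge of the corner at x -75, y -45 mm in the axes of lug. Same axes.
- base_plate (a point): Dark steel base plate, 190 (x) x 170 (y) x 10 mm, under the lug plate, fixed on the turntable. Point: centre of its upper face, same axes as lug, 6 mm below the lug's upper face. Strap clamps hold its four corners; their studs and nuts stand up to 24 mm above this face, at x +-95, y +-95 mm.
- positioner: The rotary positioner under the job, fixed to the bench: a black housing 290 x 290 x 50 mm with a motor that sticks out 273 mm on its +x side (75 mm high), and on it an aluminium turntable, 320 mm across, upper face 100 mm above the bench. It does not turn during the task. Origin: centre of the underside.
- nut_c (a point): A loose bright hex nut, 27 mm across corners and 13 mm high, lying on the base plate behind the square end of the lug plate. The point is its centre. A bystander.
- bracket: A loose aluminium plate bracket with two windows, 90 x 60 mm foot, 170 mm high, standing on the bench on the -y side of the positioner. Origin: centre of the underside. A bystander.
- tkey_c (a point): A loose T-handle key lying on the bench on the +y side of the positioner, 150 mm long and 103 mm over the handle, 13 mm high. The point is half-way along its shaft, 6.5 mm above the bench. A bystander.
- flange_c (a point): A loose aluminium ring, 76 mm outside diameter, 24 mm high, lying on the bench on the +y side of the positioner. The point is its centre. A bystander.

How it is judged:
By the outcome, as a careful person would: the job done as asked, in the order asked, and still so for the second after the job is handed in, with the robot touching nothing.
It also fails if it takes over 53 s, if anything falls off the work surface, if the arm or the gripper's body presses on something with over 40 N, if the wrist force passes 120 N, or if a joint passes its speed limit or range.

## Working session

There is one attempt and no reset: what is moved stays moved. The work goes in short steps, Python scripts to look and compute and a tool call to move; the robot and the scene stay as the last step left them, time stands still between calls to the robot, and variables do not carry over. Pictures are saved under pics/ and viewed, at most 10 in all, crops included, and the job is handed in when it is done.

Besides the shell and the picture viewer there is one more tool, called after ">>>" in YAML: its name, and indented under it one key for each argument. send_rows: Moves the arm, as the interface text tells. Its arguments: {"type":"object","properties":{"rows":{"type":"array","items":{"type":"array","items":{"type":"number"}}},"grip_force":{"type":"number"}},"required":["rows"]}

```bash
mkdir -p pics
python3 - <<'E'
from station import manip
import cv2, numpy as np
s=manip.read_state(); print(s['time_s'],s['ee_pos'],s['tcp_rot'],s['grip_width'],manip.grip_point_offset)
for c in ['scene','side','wrist']:
    i=manip.camera_info(c); print(c,np.round(i['intrinsics'],1).tolist(),np.round(i['xyz'],4),np.round(i['rotation'],4).tolist())
    im=manip.capture(c); cv2.imwrite(f'pics/{c}0.png',cv2.cvtColor(im,cv2.COLOR_RGB2BGR))
    for n in ['lug','weld_start','weld_end','nut_c','base_plate','bracket']:
        print(n,[(round(d['conf'],2),np.round(d['point']).tolist()) for d in manip.tip_of(c,n)[:2]])
a=[cv2.imread(f'pics/{c}0.png') for c in ['scene','wrist']]
cv2.imwrite('pics/a.png',cv2.resize(np.hstack(a),(800,300)))
E
```

```text
0.0 [6.24616427e-01 6.68880821e-05 2.13335016e-01] [ 7.07118417e-01  7.07094873e-01 -3.75406895e-04 -4.94701513e-04] 0.09131633813447741 0.0188
scene [[364.7, 0.0, 252.9], [0.0, 364.7, 189.5], [0.0, 0.0, 1.0]] [1.1651 0.1124 0.9988] [0.6608, 0.6939, -0.2111, -0.193]
lug [(0.96, [192.0, 197.0])]
weld_start [(0.74, [181.0, 285.0]), (0.69, [181.0, 227.0])]
weld_end [(0.67, [164.0, 202.0])]
nut_c [(0.36, [167.0, 221.0])]
base_plate [(0.86, [184.0, 203.0]), (0.19, [168.0, 201.0])]
bracket [(0.61, [218.0, 113.0])]
side [[373.5, 0.0, 261.4], [0.0, 373.5, 191.1], [0.0, 0.0, 1.0]] [ 0.1332 -0.5153  0.6275] [0.8397, -0.292, 0.159, -0.4293]
lug [(0.62, [219.0, 299.0])]
weld_start [(0.65, [206.0, 266.0])]
weld_end [(0.89, [236.0, 266.0])]
nut_c [(0.7, [219.0, 257.0])]
base_plate [(0.83, [223.0, 290.0]), (0.35, [220.0, 256.0])]
bracket [(0.64, [324.0, 413.0])]
wrist [[336.3, 0.0, 258.0], [0.0, 336.3, 196.8], [0.0, 0.0, 1.0]] [0.6248 0.0826 0.3846] [0.9894, 0.0001, -0.001, 0.1454]
lug []
weld_start [(0.69, [210.0, 175.0])]
weld_end []
nut_c [(0.79, [241.0, 135.0])]
base_plate [(0.7, [283.0, 214.0])]
bracket []
```

View pics/wrist0.png

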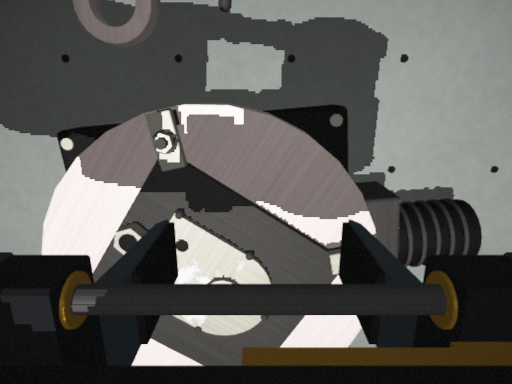

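View pics/scene0.png

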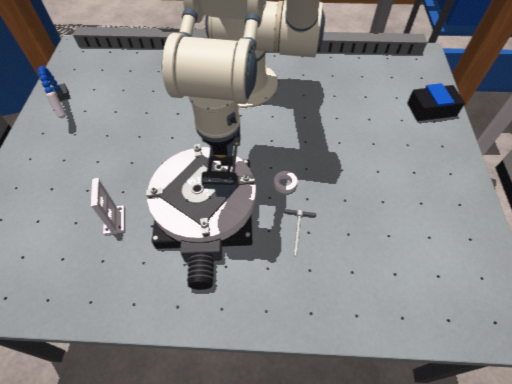

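The wrist view shows the lug's start corner at about (178,212) with the nose towards the lower right; the gripper hides the rest. The scene view shows the bracket clear at about (105,210). I'll close the fingers, then rise and shift towards −y so the wrist camera sees the whole lug.

>>> send_rows:
  rows:
    - [-0.6, 0, -1.2, 0, 0]
    - [-1.6, 0, -2.4, 0, 0]
    - [-2.8, 0, -2.8, 0, 0]
    - [-3.8, 0, -2.8, 0, 0]
    - [-4.4, 0, -2.8, 0, 0]
    - [-4.4, 0, -2.8, 0, 0]
    - [-4.4, 0, -2.8, 0, 0]
  grip_force: 10

```text
time_s: 1.75
ee_pos: [0.6248, -0.1095, 0.2835]
tcp_rot: [0.707, 0.707, -0.0, -0.0]
contact_force: [0.2, -0.0, -0.4]
grip_width: 0.0381
grasp_force: 0.0
```

```bash
cat > h.py <<'E'
from station import manip
import cv2, numpy as np
from scipy.spatial.transform import Rotation as R
def cam(c):
    i=manip.camera_info(c); r=i['rotation']; r=np.array(r)
    M=R.from_quat(r).as_matrix() if r.size==4 else r
    return np.array(i['intrinsics']),np.array(i['xyz']),M
def topos(c,rc,z):
    K,t,M=c
    d=M@np.linalg.inv(K)@np.array([rc[1],rc[0],1.]); return t+d*(z-t[2])/d[2]
def topix(c,P):
    K,t,M=c
    p=((np.atleast_2d(P)-t)@M)@K.T; return p[:,:2]/p[:,2:]
E
python3 - <<'E'
from h import *
import pickle
s=manip.read_state(); print(s['time_s'],s['ee_pos'],s['grip_width'])
c=cam('wrist'); im=manip.capture('wrist'); pickle.dump((c,im),open('w1.pkl','wb'))
cv2.imwrite('pics/w1.png',cv2.cvtColor(im,cv2.COLOR_RGB2BGR))
for n,z in [('lug',.116),('weld_start',.116),('weld_end',.116),('nut_c',.1165),('base_plate',.11)]:
    for d in manip.tip_of('wrist',n)[:2]: print(n,round(d['conf'],2),np.round(d['point'],1),np.round(topos(c,d['point'],z),4))
E
```

```text
1.75 [ 0.62480381 -0.10951395  0.28347406] 0.03814918371417139
lug 0.63 [161.1 224.4] [ 0.5896 -0.0905  0.116 ]
weld_start 0.6 [ 81.2 183.5] [ 0.5529 -0.0135  0.116 ]
weld_end 0.91 [157.5 141.4] [ 0.5054 -0.0868  0.116 ]
nut_c 0.62 [107.8 146.7] [ 0.5156 -0.038   0.1165]
base_plate 0.68 [151.8 214.2] [ 0.5788 -0.082   0.11  ]
```

View pics/w1.png

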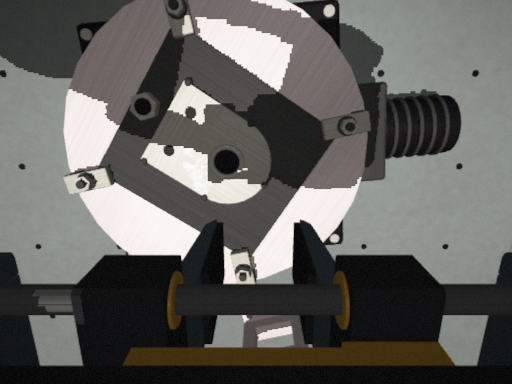

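The picture shows the whole lug: start corner about (187,80), end corner about (142,157), bush at (227,160), nose reaching (271,165). Now I'll fit the outline to it.

```bash
cat >> h.py <<'E'
def outline(n=40):
    a=np.linspace(np.pi/2,-np.pi/2,n)
    return np.vstack([[-.075,.045],np.c_[.045*np.cos(a),.045*np.sin(a)],[-.075,-.045]])
def place(p,q,z):
    c,s=np.cos(p[2]),np.sin(p[2]); return np.c_[q@np.array([[c,s],[-s,c]])+p[:2],np.full(len(q),z)]
E
python3 - <<'E'
from h import *
import pickle
from scipy.optimize import least_squares
c,im=pickle.load(open('w1.pkl','rb'))
r=manip.cut_out('wrist','lug')
g=cv2.cvtColor(im,cv2.COLOR_RGB2BGR); v=cv2.resize(g[50:250,90:330],None,fx=3,fy=3,interpolation=cv2.INTER_CUBIC)
for d in r[:2]: print(d['conf'],d['box'],d['region'].sum())
m=r[0]['region'].astype(np.uint8)
cs=max(cv2.findContours(m,cv2.RETR_EXTERNAL,cv2.CHAIN_APPROX_NONE)[0],key=len)[:,0].astype(float)
def dist(P,poly):
    a=poly;b=np.roll(poly,-1,0);ab=b-a
    t=np.clip(((P[:,None]-a)*ab).sum(2)/(ab**2).sum(1),0,1)
    return np.linalg.norm(P[:,None]-a-t[...,None]*ab,axis=2).min(1)
for free in (0,1):
    f=lambda p:dist(cs,topix(c,place(p,outline(),p[3] if free else .116)))
    s=least_squares(f,[.59,-.09,-.52]+[.116]*free,loss='soft_l1',x_scale=.01,diff_step=1e-4)
    print(np.round(s.x,4),np.abs(f(s.x)).mean())
    if not free: p=s.x
ov=lambda q,col:cv2.polylines(v,[np.int32(((q-[90,50])+.5)*3)],True,col,1)
ov(cs,(0,255,0)); ov(topix(c,place(p,outline(),.116)),(0,0,255))
cv2.imwrite('pics/o1.png',v)
E
```

```text
0.65 [65.1, 1.4, 370.4, 285.7] 66348
0.61 [132.9, 94.0, 161.1, 121.6] 632
[ 0.5974 -0.0886 -0.7992] 82.83768826240765
[ 0.6244 -0.0427 -0.0583  0.3225] 10.777192976113767
```

View pics/o1.png

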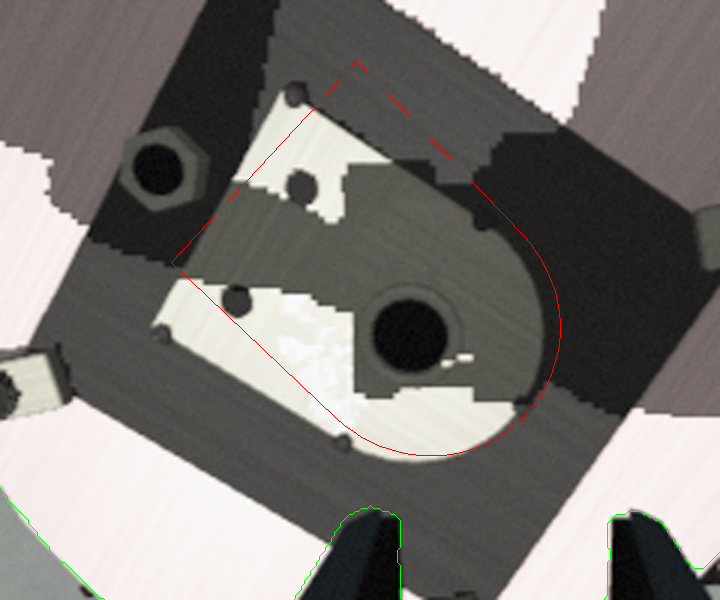

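The mask was the whole positioner, so it's no use. In this crop the lug's edges are clear: square end (275,95)–(155,325), top side (305,103)–(470,205), bottom side (172,338)–(335,435), nose through (415,462) and (542,340). I'll fit to these points.

Run:
```python
from h import *
import pickle
from scipy.optimize import least_squares
c,im=pickle.load(open('w1.pkl','rb'))
cr=np.array([[275,98],[256,140],[236,180],[187,268],[168,303],[315,109],[350,133],[390,160],[450,193],[185,345],[220,366],[260,390],[310,420],[380,458],[415,462],[445,459],[475,449],[513,412],[542,360],[543,325],[535,290],[513,247]],float)
cs=cr/3+[90,50]-.33
def dist(P,poly):
    a=poly;b=np.roll(poly,-1,0);ab=b-a
    t=np.clip(((P[:,None]-a)*ab).sum(2)/(ab**2).sum(1),0,1)
    return np.linalg.norm(P[:,None]-a-t[...,None]*ab,axis=2).min(1)
for free in (1,0):
    f=lambda p:dist(cs,topix(c,place(p,outline(),p[3] if free else .116)))
    s=least_squares(f,[.59,-.09,-.52]+[.116]*free,loss='soft_l1',x_scale=.01,diff_step=1e-4); p=s.x
    print(np.round(p,4),np.round(f(p),1))
v=cv2.resize(cv2.cvtColor(im,cv2.COLOR_RGB2BGR)[50:250,90:330],None,fx=3,fy=3,interpolation=cv2.INTER_CUBIC)
q=topix(c,place(p,outline(),.116)); cv2.polylines(v,[np.int32((q-[90,50]+.33)*3)],True,(0,0,255),1)
cv2.imwrite('pics/o2.png',v); np.save('p.npy',p)
print(np.round(place(p,np.array([[-.075,.045],[0,.045],[.045,0],[0,-.045],[-.075,-.045]]),.116),4))
```

```text
[ 0.5923 -0.0906 -0.5733  0.1164] [1.2 0.  0.6 0.4 0.5 0.4 0.1 0.1 1.7 0.1 0.1 0.1 0.1 0.5 0.3 0.4 0.6 1.2
 0.  0.5 0.8 0.1]
[ 0.5923 -0.0907 -0.5734] [1.3 0.1 0.5 0.3 0.4 0.5 0.2 0.  1.7 0.  0.  0.  0.1 0.6 0.3 0.4 0.6 1.1
 0.1 0.4 0.7 0.1]
[[ 0.5537 -0.0122  0.116 ]
 [ 0.6167 -0.0529  0.116 ]
 [ 0.6301 -0.1151  0.116 ]
 [ 0.5679 -0.1285  0.116 ]
 [ 0.5048 -0.0878  0.116 ]]
```

View pics/o2.png

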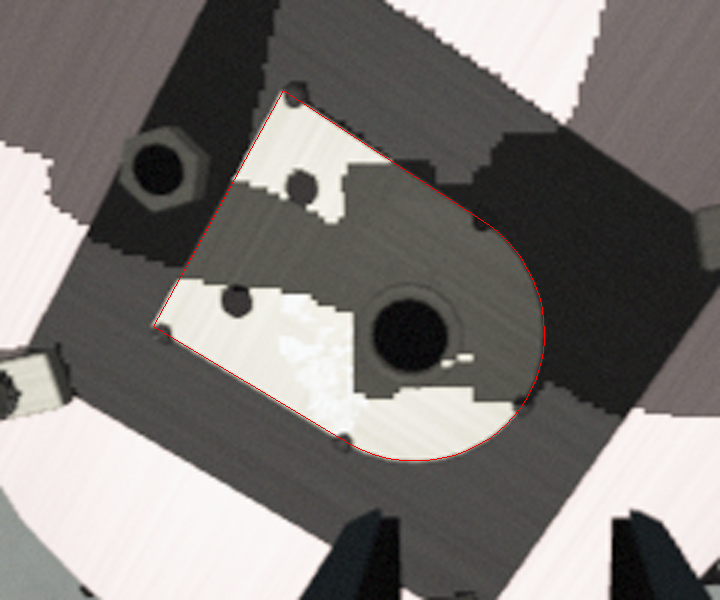

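The overlay lies on the lug's edge all round, and the height comes out at 116.4 mm when left free, against 116 expected. Now I'll move above the start corner and descend to z ≈ 0.126.

>>> send_rows:
  rows:
    - [0.7, -0.5, 0.4, 0, 0]
    - [1.7, -1.2, 1.2, 0, 0]
    - [2.8, -2.0, 2.4, 0, 0]
    - [3.5, -2.6, 3.4, 0, 0]
    - [3.9, -2.84, 4.2, 0, 0]
    - [3.9, -2.84, 4.8, 0, 0]
    - [3.9, -2.84, 5.4, 0, 0]
    - [3.9, -2.84, 5.8, 0, 0]
    - [3.9, -2.84, 6.1, 0, 0]
    - [3.9, -2.84, 6.25, 0, 0]
    - [3.9, -2.84, 6.25, 0, 0]
    - [3.9, -2.84, 6.25, 0, 0]

```text
time_s: 3.3
ee_pos: [0.5543, -0.0126, 0.1281]
tcp_rot: [0.707, 0.707, 0.0, 0.0]
contact_force: [0.4, -0.1, -0.7]
grip_width: 0.0004
grasp_force: 0.0
```

Run:
```python
from h import *
s=manip.read_state(); print(s['time_s'],s['ee_pos'],s['tcp_rot'],s['grip_width'],s['contact_force'])
p=np.load('p.npy'); v=[]
for n,sz in (('side',40),('scene',40)):
    c=cam(n); g=cv2.cvtColor(manip.capture(n),cv2.COLOR_RGB2BGR)
    o=topix(c,place(p,outline(),.116)); k=np.int32(topix(c,s['ee_pos'])[0]); k0=k-[40,50]
    w=cv2.resize(g[k0[1]:k0[1]+100,k0[0]:k0[0]+80],None,fx=5,fy=5,interpolation=cv2.INTER_CUBIC)
    cv2.polylines(w,[np.int32((o-k0+.5)*5)],True,(0,0,255),1)
    cv2.circle(w,tuple(int(x) for x in (topix(c,s['ee_pos'])[0]-k0+.5)*5),3,(0,255,0),1); v.append(w)
cv2.imwrite('pics/s.png',np.hstack(v))
q=place(p,outline(13),.116); d=(q[:,:2]-s['ee_pos'][:2])/.025
print(np.c_[d[:,1],d[:,0]].round(2).tolist())
```

```text
3.3 [ 0.55429072 -0.01257022  0.12805799] [7.07139422e-01 7.07074074e-01 1.85614715e-04 2.38179318e-04] 0.00038378979803549077 [ 0.40395503 -0.12047513 -0.65855025]
[[0.02, -0.02], [-1.61, 2.5], [-1.92, 2.85], [-2.3, 3.12], [-2.74, 3.28], [-3.21, 3.32], [-3.68, 3.23], [-4.1, 3.03], [-4.46, 2.73], [-4.73, 2.34], [-4.88, 1.9], [-4.92, 1.43], [-4.84, 0.97], [-4.64, 0.54], [-3.01, -1.98]]
```

View pics/s.png

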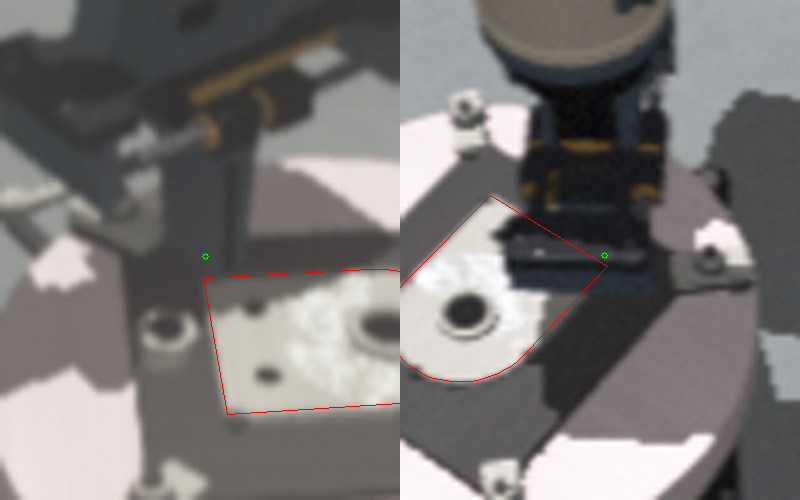

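Both fixed cameras agree with the fitted outline: the overlay sits on the lug's edges, and the TCP is above the start corner. Now the first straight side.

>>> send_rows:
  rows:
    - [0, 0, 0.04, 0, 0]
    - [0, 0, 0.04, 0, 0]
    - [-0.16, 0.25, 0.04, 0, 0]
    - [-0.33, 0.5, 0.04, 0, 0]
    - [-0.49, 0.76, 0.04, 0, 0]
    - [-0.65, 1.01, 0.04, 0, 0]
    - [-0.81, 1.26, 0.04, 0, 0]
    - [-0.98, 1.51, 0.04, 0, 0]
    - [-1.14, 1.76, 0.04, 0, 0]
    - [-1.3, 2.02, 0.04, 0, 0]
    - [-1.46, 2.27, 0.04, 0, 0]
    - [-1.62, 2.52, 0.04, 0, 0]

```text
time_s: 4.6
ee_pos: [0.6175, -0.0533, 0.1267]
tcp_rot: [0.707, 0.707, -0.0, -0.0]
contact_force: [0.2, -0.9, 0.3]
grip_width: 0.0004
grasp_force: 0.0
```

Run:
```python
from h import *
p=np.load('p.npy'); o=outline(25); q=place(p,o,.116)
s=manip.read_state(); print(s['ee_pos'],q[1])
# commanded now (world)
cmd=np.array([.5537+2.52*.025,-.0125-1.62*.025]); d=(q[:,:2]-cmd)/.025
print(np.c_[d[:,1],d[:,0]].round(2).tolist())
```

```text
[ 0.61750913 -0.05331328  0.12665227] [ 0.61667341 -0.05286026  0.116     ]
[[1.63, -2.52], [0.01, -0.0], [-0.13, 0.19], [-0.3, 0.36], [-0.48, 0.5], [-0.69, 0.62], [-0.9, 0.72], [-1.13, 0.78], [-1.36, 0.82], [-1.6, 0.82], [-1.83, 0.79], [-2.06, 0.74], [-2.28, 0.65], [-2.48, 0.53], [-2.67, 0.39], [-2.84, 0.23], [-2.99, 0.05], [-3.11, -0.16], [-3.2, -0.37], [-3.27, -0.6], [-3.3, -0.83], [-3.3, -1.07], [-3.28, -1.3], [-3.22, -1.53], [-3.13, -1.75], [-3.02, -1.95], [-1.39, -4.47]]
```

>>> send_rows:
  rows:
    - [-0.13, 0.17, 0.02, 0, 0]
    - [-0.3, 0.34, 0.02, 0, 0]
    - [-0.48, 0.48, 0.02, 0, 0]
    - [-0.69, 0.6, 0.02, 0, 0]
    - [-0.9, 0.7, 0.02, 0, 0]
    - [-1.13, 0.76, 0.02, 0, 0]
    - [-1.36, 0.8, 0.02, 0, 0]
    - [-1.6, 0.8, 0.02, 0, 0]
    - [-1.83, 0.77, 0.02, 0, 0]
    - [-2.06, 0.72, 0.02, 0, 0]
    - [-2.28, 0.63, 0.02, 0, 0]
    - [-2.48, 0.51, 0.02, 0, 0]

```text
time_s: 5.8
ee_pos: [0.6295, -0.1155, 0.1261]
tcp_rot: [0.707, 0.707, -0.0, -0.0]
contact_force: [-1.2, -0.1, 0.9]
grip_width: 0.0006
grasp_force: 0.0
```

>>> send_rows:
  rows:
    - [-0.19, -0.14, 0, 0, 0]
    - [-0.36, -0.3, 0, 0, 0]
    - [-0.51, -0.48, 0, 0, 0]
    - [-0.63, -0.69, 0, 0, 0]
    - [-0.72, -0.9, 0, 0, 0]
    - [-0.79, -1.13, 0, 0, 0]
    - [-0.82, -1.36, 0, 0, 0]
    - [-0.82, -1.6, 0, 0, 0]
    - [-0.8, -1.83, 0, 0, 0]
    - [-0.74, -2.06, 0, 0, 0]
    - [-0.65, -2.28, 0, 0, 0]
    - [-0.54, -2.48, 0, 0, 0]

```text
time_s: 7.0
ee_pos: [0.5673, -0.1282, 0.1262]
tcp_rot: [0.707, 0.707, 0.0, -0.0]
contact_force: [-0.0, 0.4, 0.9]
grip_width: 0.0006
grasp_force: 0.0
```

Run:
```python
from h import *
p=np.load('p.npy'); q=place(p,outline(),.116); print(manip.read_state()['ee_pos'],q[-2:])
```

```text
[ 0.56727054 -0.12823298  0.12617521] [[ 0.56785153 -0.1284673   0.116     ]
 [ 0.50484567 -0.0877824   0.116     ]]
```

>>> send_rows:
  rows:
    - [0.16, -0.25, 0, 0, 0]
    - [0.33, -0.5, 0, 0, 0]
    - [0.49, -0.75, 0, 0, 0]
    - [0.65, -1.0, 0, 0, 0]
    - [0.81, -1.25, 0, 0, 0]
    - [0.98, -1.51, 0, 0, 0]
    - [1.14, -1.76, 0, 0, 0]
    - [1.3, -2.01, 0, 0, 0]
    - [1.46, -2.26, 0, 0, 0]
    - [1.63, -2.51, 0, 0, 0]
    - [1.63, -2.51, 0, 0, 0]
    - [1.63, -2.51, 0, 0, 0]

```text
time_s: 8.2
ee_pos: [0.5051, -0.0877, 0.1263]
tcp_rot: [0.707, 0.707, 0.0, 0.0]
contact_force: [-0.2, -0.9, -0.2]
grip_width: 0.0004
grasp_force: 0.0
```

>>> send_rows:
  rows:
    - [0, 0, -0.3, 0, 0]
    - [0, 0, -0.9, 0, 0]
    - [0, 0, -1.7, 0, 0]
    - [0, 0, -2.6, 0, 0]
    - [0, 0, -3.5, 0, 0]
    - [0, 0, -4.2, 0, 0]
    - [0, 0, -4.7, 0, 0]
    - [0, 0, -5, 0, 0]
    - [0, 0, -5, 0, 0]
    - [0, 0, -5, 0, 0]
    - [0, 0, -5, 0, 0]

```text
time_s: 9.3
ee_pos: [0.5047, -0.0877, 0.2505]
tcp_rot: [0.707, 0.707, -0.0, -0.001]
contact_force: [0.2, -0.1, -0.4]
grip_width: 0.0006
grasp_force: 0.0
```

The tool ended within 0.5 mm of the end corner, then rose to z = 0.25, which is 134 mm above the lug. The wrist force stayed near zero throughout, so I'm handing the job in.

```bash
python3 -c "
from station import manip
print(manip.close_job())"
```

```text
the job is handed in; nothing more can be done
None
```

The dry run is done and handed in: the closed fingertips followed the lug's edge clockwise from the start corner round the nose to the end corner, about 10 to 12 mm above its upper face, then rose to 134 mm above it, in 9.3 s with no contact felt at the wrist.

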